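# Free the seized wing-headed drift

## Robot

A 6-joint arm with a two-finger parallel gripper is mounted at the origin on the work surface. World frame = base frame: x ahead of the robot, y to its left, z up, the work surface at z = 0. Lengths are in m, angles in rad, forces in N, time in s.
With the tool pointing down it reaches from about 0.375 to 0.75 m from the base axis. Payload 9 kg.
Tool frame: the origin (TCP) lies at the very end of the fingers, on their centre line; the grasp point (between the pads) lies 19 mm behind it; z points along the fingers, y is the line along which they close (so a half turn about z gives the same grasp; the last joint's range is limited). The gripper opens to 85 mm and grips with 20 to 120 N. Pads are 22 mm wide; open, the fingers measure 114 mm over their backs; the gripper's body (76 mm by 85 mm) begins 54 mm behind the grasp point. The pads swing forward as they close: fully open they stand 13 mm farther back than shut.
Start: joints at [-1.378, 0.104, 0.097, 1.564, 0, 1.353], TCP at [0.24, -0.55, 0.231] pointing down, gripper open.
Joint ranges: [-2.99, 2.99], [-0.84, 1.86], [-1.1, 1.16], [-1.84, 2.11], [-1.51, 1.56], [-3.14, 3.14]. Speed limits (rad/s): [2.22, 2.22, 2.57, 3.14, 3.14, 3.14].

## Interface

Orientations are given as a unit quaternion [w, x, y, z].
In Python, from bench import bot gives the robot as it stands.
- The arm moves only by the shell command python3 -m jog 'ROWS'. ROWS is a JSON object of lists of equal length, an entry for each row: "translation": the shift along the tool's x, y, z each as a share of 75 cm, from -1 to 1, a list of three; "turn": the turn about the tool's z as a share of 1.5 rad, from -1 to 1; "hand": the closure, from 0 (fully open) to 1 (shut). In form: {"translation": [[dx, dy, dz], ...], "turn": [turn, ...], "hand": [hand, ...]}. A call has 1 to 20 rows; each row shifts and turns the commanded pose from where the row before left it, along the tool's axes as they then stand; what a row does not reach is not made up. A row lasts 1/10 s, in which the tool goes at most 50 mm and 8.59 degrees, less where a joint would pass 70% of its speed; a pose out of reach is approached as far as the arm can. A call with a number of a shift or a turn outside -1 to 1 is refused whole. A call with a gripper value outside its range is refused whole. The fingers move at their own pace and stop on an object; the grip force is fixed at half the most. Time passes only in rows, so rows that do not move let the fingers close. It gives the time, the measured TCP pose, the force, the opening and the grip force at its end, in the units of the state.
- bot.observe(): the state, without advancing time (a new reading comes with each control period).
- bot.read_camera(name): name is "scene" or "top"; returns a dict with "image" (384x512x3 uint8, red, green, blue), "fx", "fy", "cx", "cy" (pixels), "distortion" ([k1, k2, p1, p2, k3] as OpenCV has them; the pictures are not rectified), "world_to_cam" (4x4, takes a point from world to camera coordinates). Camera axes: x right, y up, looking along -z (the intrinsics and any distortion apply to the point x, -y, -z); pixel columns grow to the right and rows downward; lengths in m; the calibration is good to about 2 mm. A picture is of the moment at which its call begins. There is no depth.
- bot.hand_in(): hands the job in; it is judged then, once.
The state is a dict: "clock": time; "joints": joint angles; "joint_vel": joint speeds; "tau": joint torques, N m; "tool_pos": TCP position; "orientation": TCP orientation; "ft_force": force on the tool from outside, world axes, zero at the start; "moment": the same for the moment, N m; "width": opening from 0.0 (shut) to 1.0 (fully open); "gripper_force": force on a finger pad.
Only numpy, scipy, OpenCV 4.12 (cv2) and the standard library are available. Lean on these libraries where they do the work, as an engineer would, in place of code of your own. Each camera call takes 0.05 s, during which the arm holds its last target. There are 200 camera calls.

## Task

The wing-headed steel drift has seized in its bore in the maple drift block. Grip its flat wing and work it loose: twist it about 20 degrees anticlockwise (seen from above) from where it sits, then back clockwise to about 20 degrees on the other side, easing it up about 5 mm as you twist while most of the shank stays in the bore. Then draw it right out, lower its foot inside the wide low pot before letting go, and leave it in the pot.

Things in the scene. Friction and masses are not known exactly. Their poses are not given: they have to be found in the camera images.
- wing_drift: Steel drift, 84 mm long, 110 g, upright in any one bore of the block. Head: upright flat wing, 10 mm thick (own x), 30 mm wide (y), 50 to 84 mm above the foot (the other drifts have a knob or a ball). Under it a 10 mm neck, a collar 18 mm across at 40 to 44 mm that rests on the block's top, and a 12 mm shank. Origin: centre of the foot; z up. The wing starts within 5 degrees of the row of bores.
- wing_end (a point): Middle of the wing's narrow edge on the drift's +y side, 15 mm from its axis, 67 mm above its foot. The drift's y starts along the block's y; anticlockwise from above moves this point to the block's -x side.
- block: Fixed maple block, 60 (x) by 180 (y) by 50 mm tall; three upright bores, 13 mm wide, 41 mm deep, in a row along its y at -56, 0, +56 mm. Origin: centre of its underside, z up. Spring shoes in the bores grip the drifts: moving one takes 8 to 20 N of lift and up to 0.15 N m of twist; it stays where left until some 30 mm are out, then it is loose.
- pot: Fixed round wooden pot, open on top, wide and low: 80 mm outside diameter, 52 mm tall, wall 4 mm, floor 5 mm thick. Origin: centre of its underside, z up. (The closed glass jar with a lid is not it.)
Things that resemble listed ones, but are neither listed nor needed, are in the scene too. Of the things shaped like the block, the wooden one is meant.

How it is judged:
On the way, in this order (a step that is already met when the one before it is completed fails the run):
1. the wing drift is turned anticlockwise by more than 11 degrees from the line of the bores, its shank still at least 15 mm in the bore (angle between the y axis of wing_drift and the y axis of block, either way round above 0.2 rad and x of wing_end in the frame of block below -0.001 m and z of wing_drift in the frame of block below 0.035 m and angle between wing_drift's own z axis and vertical below 0.17 rad), for 0.1 s.
2. it is turned clockwise by more than 11 degrees past the line of the bores, eased up by more than 2 mm, its shank still at least 15 mm in the bore (angle between the y axis of wing_drift and the y axis of block, either way round above 0.2 rad and x of wing_end in the frame of block above 0.001 m and z of wing_drift in the frame of block between 0.012 and 0.035 m and angle between wing_drift's own z axis and vertical below 0.17 rad), for 0.1 s.
3. it is drawn right out: its foot is above the top of the block (z of wing_drift in the frame of block above 0.052 m), for 0.1 s.
4. its foot is inside the pot, below the rim, while still gripped (horizontal distance between wing_drift and pot below 0.038 m and z of wing_drift in the frame of pot below 0.05 m and contact force between the fingers and wing_drift above 1 N), for 0.1 s.
At the end, for the whole second after the job is handed in: The wing drift stands or leans at rest in the pot: its foot inside the pot's wall (within 40 mm of the pot's axis) and below the rim (under 45 mm above the pot's underside) (horizontal distance between wing_drift and pot below 0.04 m and z of wing_drift in the frame of pot below 0.045 m and linear speed of wing_drift below 0.03 m/s); the robot touches nothing.
It also fails if it takes over 53 s, if anything falls off the work surface, if the arm or the gripper's body presses on something with over 40 N, if the wrist force passes 120 N, or if a joint passes its speed limit or range.

## Working session

There is one attempt and no reset: what is moved stays moved. The work goes in short steps, Python scripts to look and compute and a shell command to move; the robot and the scene stay as the last step left them, time stands still between calls to the robot, and variables do not carry over. Pictures are saved under pics/ and viewed, at most 11 in all, crops included, and the job is handed in when it is done.

```bash
mkdir -p pics; cat > h.py <<'E'
import numpy as np,cv2
from bench import bot
def cam(n):
    c=bot.read_camera(n); c['K']=np.array([[c['fx'],0,c['cx']],[0,c['fy'],c['cy']],[0,0,1.]]); c['d']=np.array(c['distortion'],float); c['T']=np.array(c['world_to_cam']); return c
def save(c,f,box=None,s=1):
    im=c['image'][:,:,::-1]
    if box: im=im[box[1]:box[3],box[0]:box[2]]
    cv2.imwrite('pics/'+f,cv2.resize(im,None,fx=s,fy=s,interpolation=cv2.INTER_CUBIC))
def ray(c,uv):
    p=cv2.undistortPoints(np.array([[uv]],float),c['K'],c['d'])[0,0]
    R=c['T'][:3,:3];t=c['T'][:3,3]
    return -R.T@t, R.T@np.array([p[0],-p[1],-1])
def onz(c,uv,z):
    o,d=ray(c,uv); return o+d*(z-o[2])/d[2]
def proj(c,P):
    q=c['T'][:3,:3]@np.array(P,float)+c['T'][:3,3]
    return cv2.projectPoints(np.array([[q[0],-q[1],-q[2]]]),np.zeros(3),np.zeros(3),c['K'],c['d'])[0].ravel()
E
python3 - <<'E'
from h import *
for n in('top','scene'):
    c=cam(n);save(c,n+'0.png',s=1.5);print(n,-c['T'][:3,:3].T@c['T'][:3,3],c['fx'],c['d'])
s=bot.observe();print(s)
E
```

```text
top [ 0.37414791 -0.02571807  0.98234327] 390.85670421231487 [0.03489888 0.         0.         0.         0.        ]
scene [0.92666756 0.43491387 0.62278017] 362.7626504155825 [-0.02301213  0.          0.          0.          0.        ]
{'clock': 0.1, 'joints': array([-1.37769560e+00,  1.04652405e-01,  9.65427289e-02,  1.56389647e+00,
       -1.61054960e-05,  1.35309304e+00]), 'joint_vel': array([ 2.83200036e-04, -2.42203873e-03,  2.69919526e-03,  4.81270758e-05,
       -8.52922556e-04, -1.06804029e-03]), 'tau': array([ 7.47571466e-03, -5.58204532e+01,  5.04723716e+01,  1.28114159e-02,
       -3.37956153e-04,  2.72712157e-05]), 'tool_pos': array([ 0.23955125, -0.54977704,  0.23059021]), 'orientation': array([-6.04964712e-04,  9.78978889e-01,  2.03960704e-01, -6.11139738e-07]), 'ft_force': array([-0.81391464, -0.00298285, -0.26874662]), 'moment': array([-0.0093467 , -0.02418404, -0.00561814]), 'gripper_force': 0.0, 'width': 1.000376617380895}
```

View pics/top0.png

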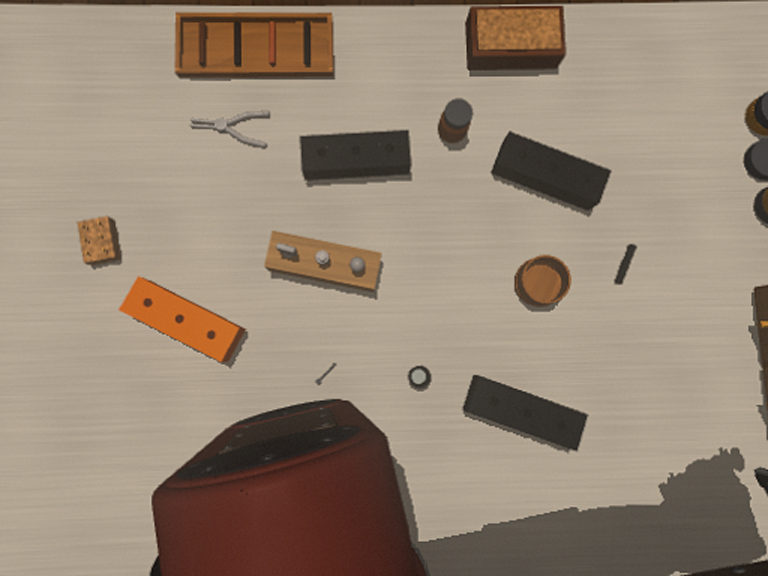

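View pics/scene0.png

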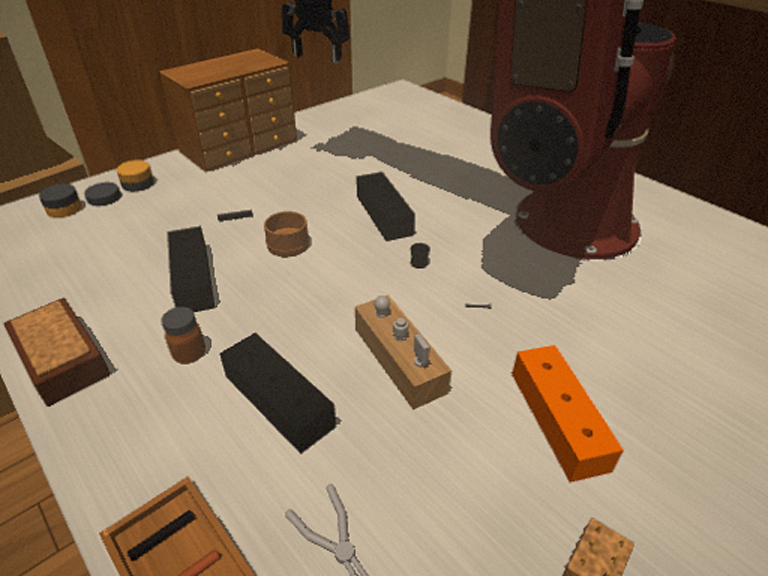

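The top view shows the maple block at about (323,261) with the wing drift in its left bore at (286,250). The pot is at (543,281); all are in 1.5x pixels. In the scene view the wing is at (422,350) and the pot at (287,233).

```bash
cat > m.py <<'E'
from h import *
c=cam('top');im=c['image'];hsv=cv2.cvtColor(im,cv2.COLOR_RGB2HSV)
def blob(cc,seed,z,box):
    hv=cv2.cvtColor(cc['image'],cv2.COLOR_RGB2HSV)
    m=((hv[...,1]>85)&(hv[...,2]>60)&(hv[...,0]<25)).astype(np.uint8)
    k=np.zeros_like(m);x0,y0,x1,y1=box;k[y0:y1,x0:x1]=m[y0:y1,x0:x1]
    cs,_=cv2.findContours(k,cv2.RETR_EXTERNAL,cv2.CHAIN_APPROX_NONE);ct=max(cs,key=cv2.contourArea)
    return ct[:,0,:]
b=blob(c,None,.05,(165,145,265,205))
P=np.array([onz(c,p,.05)[:2] for p in b]);r=cv2.minAreaRect((P*1000).astype(np.float32));print('block rect',r,cv2.boxPoints(r).tolist())
q=blob(c,None,.052,(335,160,390,212))
P=np.array([onz(c,p,.052)[:2] for p in q]);print('pot',cv2.minEnclosingCircle((P*1000).astype(np.float32)),P.mean(0))
# wing: bright low-saturation within block
m=((hsv[...,1]<70)&(hsv[...,2]>110)).astype(np.uint8)
k=np.zeros_like(m);cv2.fillConvexPoly(k,cv2.convexHull(b),1)
n,l,s,ce=cv2.connectedComponentsWithStats(m*k)
for i in range(1,n):
    if s[i,4]>8:
        ys,xs=np.where(l==i);pp=np.array([onz(c,(x,y),.09)[:2] for x,y in zip(xs,ys)])*1000
        print(s[i],ce[i],cv2.minAreaRect(pp.astype(np.float32)))
save(c,'tcrop.png',(165,140,265,205),8)
E
python3 m.py; python3 - <<'E'
from h import *
s=cam('scene');save(s,'scrop.png',(225,185,310,275),6)
E
```

```text
block rect ((530.9237060546875, 34.93074417114258), (180.5531768798828, 64.30242919921875), 77.11478424072266) [[479.4505310058594, -45.90289306640625], [542.1337890625, -60.24224090576172], [582.3968505859375, 115.7643814086914], [519.713623046875, 130.10372924804688]]
pot ((493.1387939453125, -316.9549560546875), 46.61296463012695) [ 0.49109621 -0.31786064]
[184 162  13   6  45] [189.66666667 164.57777778] ((546.4853515625, 89.9451904296875), (27.858617782592773, 8.483527183532715), 74.63037109375)
[210 167   9   9  61] [214.21311475 170.81967213] ((530.4150390625, 34.65132522583008), (18.39900016784668, 18.736536026000977), 89.18206024169922)
[233 172  10   8  57] [237.57894737 175.14035088] ((519.9832153320312, -19.31312370300293), (18.087507247924805, 18.067569732666016), 43.492279052734375)
```

View pics/tcrop.png

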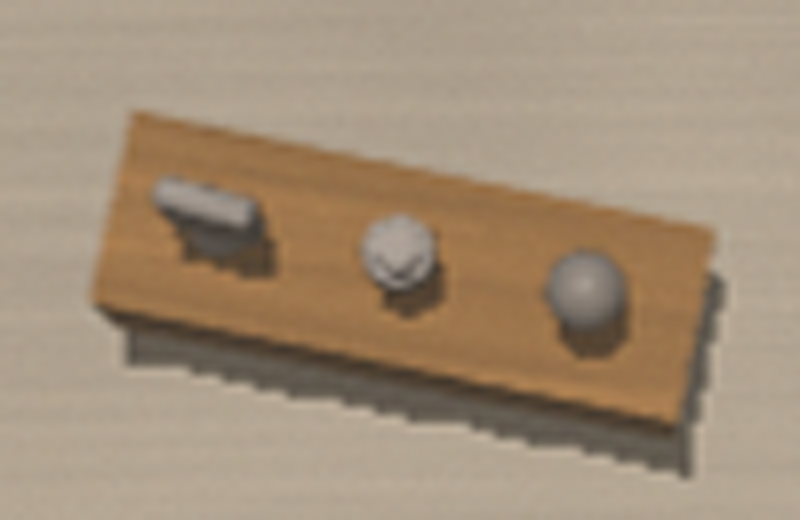

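View pics/scrop.png

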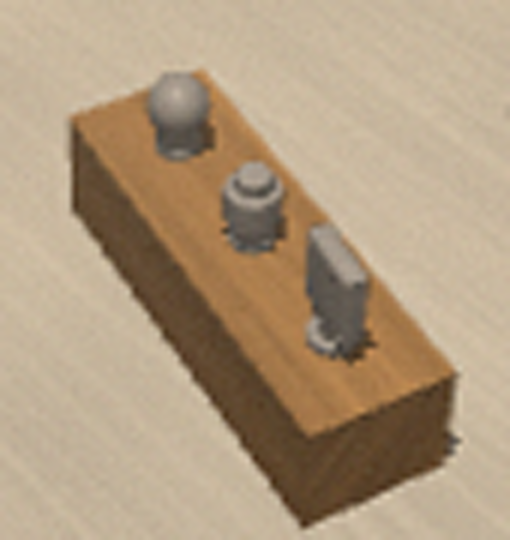

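Block centre is about (0.532, 0.035), with the row at 77° in world. The wing axis is at (0.5457, 0.0894), which matches the bore at +56 mm to about 1 mm. The pot is near (0.495, -0.322). First I travel above the wing, then start turning.

```bash
python3 -m jog '{"translation":[[0.0447,-0.0386,0],[0.0447,-0.0386,0],[0.0447,-0.0386,0],[0.0447,-0.0386,0],[0.0447,-0.0386,0],[0.0447,-0.0386,0],[0.0447,-0.0386,0],[0.0447,-0.0386,0],[0.0447,-0.0386,0],[0.0447,-0.0386,0],[0.0447,-0.0386,0],[0.0447,-0.0386,0],[0.0447,-0.0386,0],[0.0447,-0.0386,0],[0.0447,-0.0386,0],[0.0447,-0.0386,0],[0,0,0],[0,0,0]],"turn":[0,0,0,0,0,0,0,0,0,0,0,0,0,0,0,0,0,0],"hand":[0,0,0,0,0,0,0,0,0,0,0,0,0,0,0,0,0,0]}'
python3 -m jog '{"translation":[[0,0,0],[0,0,0],[0,0,0],[0,0,0],[0,0,0],[0,0,0],[0,0,0],[0,0,0],[0,0,0]],"turn":[-0.1,-0.1,-0.1,-0.1,-0.1,-0.1,-0.018,0,0],"hand":[0,0,0,0,0,0,0,0,0]}'
cat > st.py <<'E'
from h import *
from scipy.spatial.transform import Rotation as R
s=bot.observe();q=s['orientation'];M=R.from_quat([q[1],q[2],q[3],q[0]]).as_matrix()
print('t',s['clock'],'p',s['tool_pos'].round(4),'yawx',np.degrees(np.arctan2(M[1,0],M[0,0])).round(2),'tilt',M[2].round(3),'j',s['joints'].round(2),'F',s['ft_force'].round(1),'w',round(s['width'],3),'g',round(s['gripper_force'],1))
import sys
if len(sys.argv)>2:
    d=np.array([float(v) for v in sys.argv[1:4]])-s['tool_pos'];print('shares',(M.T@d/.75).round(4),'m',d.round(4))
E
python3 st.py 0.5457 0.0894 0.061
python3 - <<'E'
from h import *
c=cam('scene');im=c['image'];hv=cv2.cvtColor(im,cv2.COLOR_RGB2HSV)
for p in [(.5457,.0894,.094),(.495,-.322,.052),(.545,.089,.05)]:print(proj(c,p))
m=((hv[...,1]>85)&(hv[...,2]>60)&(hv[...,0]<25)).astype(np.uint8)[135:175,170:212]
cs,_=cv2.findContours(m,cv2.RETR_EXTERNAL,cv2.CHAIN_APPROX_NONE);ct=max(cs,key=cv2.contourArea)[:,0,:]+[170,135]
print(ct.min(0),ct.max(0))
for z in(.052,0):
  P=np.array([onz(c,p,z)[:2] for p in ct]);print(z,cv2.minEnclosingCircle((P*1000).astype(np.float32)))
l=ct[ct[:,0].argmin()];r=ct[ct[:,0].argmax()];print(onz(c,l,.04),onz(c,r,.04))
E
```

```text
clock: 2.0
tool_pos: [0.5462, 0.0895, 0.2307]
orientation: [-0.0, 0.979, 0.205, -0.001]
ft_force: [-0.2, 0.2, -0.2]
width: 1.002
gripper_force: 0.0
clock: 2.9
tool_pos: [0.5463, 0.0882, 0.2314]
orientation: [0.0, 0.786, 0.619, 0.0]
ft_force: [0.1, 0.7, -0.1]
width: 0.999
gripper_force: 0.0
t 2.9 p [0.5463 0.0882 0.2314] yawx 76.42 tilt [-0.  0. -1.] j [-0.08 -0.04 -0.05  1.56 -0.    1.73] F [ 0.1  0.7 -0.1] w 0.999 g 0.0
shares [ 0.0014 -0.0013  0.2272] m [-0.0006  0.0012 -0.1704]
[280.52089006 225.90970246]
[189.66115083 147.91551815]
[279.4851996  240.28535173]
[176 141] [205 171]
0.052 ((516.230712890625, -294.4736328125), 73.18258666992188)
0 ((478.83856201171875, -360.92333984375), 79.84977722167969)
[ 0.51575445 -0.36307791  0.04      ] [ 0.4954209 -0.2492235  0.04     ]
```

```bash
python3 -m jog '{"translation":[[0.0007,-0.0006,0.04],[0.0007,-0.0006,0.04],[0,0,0.04],[0,0,0.04],[0,0,0.03],[0,0,0.02],[0,0,0.0172],[0,0,0],[0,0,0]],"turn":[0,0,0,0,0,0,0,0,0],"hand":[0,0,0,0,0,0,0,0,0]}'; python3 st.py 0.5457 0.0894 0.061
python3 - <<'E'
from h import *
c=cam('scene');save(c,'g0.png',(210,135,340,265),4)
c=cam('top');save(c,'gt0.png',(165,140,265,205),4)
a=cv2.imread('pics/g0.png');b=cv2.imread('pics/gt0.png');b=cv2.resize(b,(280,182));o=np.zeros((520,800,3),np.uint8);o[:,:520]=a;o[:182,520:]=b;cv2.imwrite('pics/gg0.png',o)
E
```

```text
clock: 3.85
tool_pos: [0.5462, 0.0899, 0.0616]
orientation: [0.0, 0.785, 0.62, 0.0]
ft_force: [0.0, -0.1, 0.2]
width: 1.001
gripper_force: 0.0
t 3.85 p [0.5462 0.0899 0.0616] yawx 76.63 tilt [ 0.     0.001 -1.   ] j [-0.07  0.   -0.32  1.25 -0.    1.73] F [ 0.  -0.1  0.2] w 1.001 g 0.0
shares [-0.0009 -0.0005  0.0008] m [-0.0005 -0.0005 -0.0006]
```

View pics/gg0.png

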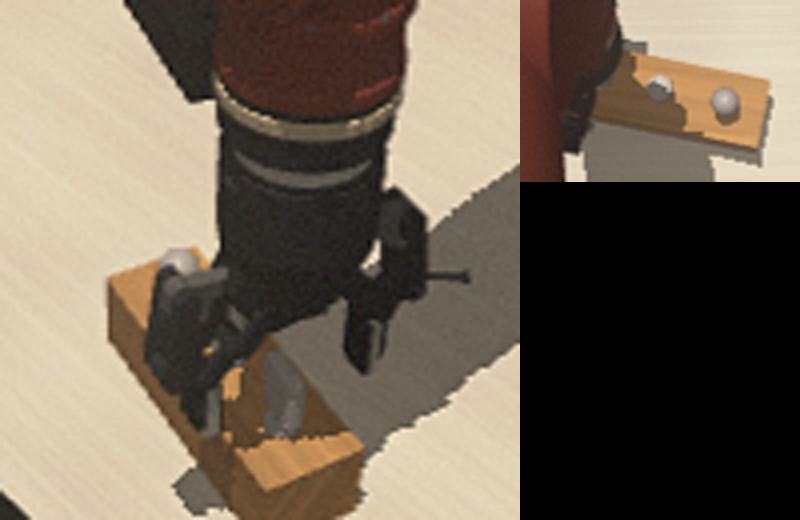

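The wing, at (285,385) in the crop, stands between the open fingers, and both fingers are clear of the knob and the block. Closing.

```bash
python3 -m jog '{"translation":[[0,0,0],[0,0,0],[0,0,0],[0,0,0],[0,0,0],[0,0,0],[0,0,0],[0,0,0],[0,0,0],[0,0,0],[0,0,0],[0,0,0]],"turn":[0,0,0,0,0,0,0,0,0,0,0,0],"hand":[1,1,1,1,1,1,1,1,1,1,1,1]}'; python3 st.py 0.5457 0.0894 0.061; python3 -c "from bench import bot;print(bot.observe()['moment'])"
```

```text
clock: 5.15
tool_pos: [0.5458, 0.09, 0.061]
orientation: [0.0, 0.785, 0.62, -0.0]
ft_force: [-0.6, 0.5, 2.1]
width: 0.108
gripper_force: 58.9
t 5.15 p [0.5458 0.09   0.061 ] yawx 76.65 tilt [-0.  0. -1.] j [-0.07  0.   -0.32  1.25 -0.    1.73] F [-0.6  0.5  2.1] w 0.108 g 58.9
shares [-0.0008  0.     -0.    ] m [-0.0001 -0.0006  0.    ]
[-0.02639706  0.28229226  0.02140594]
```

```bash
python3 -m jog '{"translation":[[0,0,-0.0003],[0,0,-0.0003],[0,0,-0.0003],[0,0,-0.0003],[0,0,-0.0003],[0,0,-0.0003],[0,0,-0.0003],[0,0,-0.0003],[0,0,-0.0003],[0,0,-0.0003],[0,0,0],[0,0,0],[0,0,0]],"turn":[-0.024,-0.024,-0.024,-0.024,-0.024,-0.024,-0.024,-0.024,-0.024,-0.024,0,0,0],"hand":[1,1,1,1,1,1,1,1,1,1,1,1,1]}'; python3 st.py; python3 - <<'E'
from h import *
print(bot.observe()['moment'])
c=cam('scene');save(c,'g1.png',(230,170,320,260),6)
E
```

```text
clock: 6.45
tool_pos: [0.5451, 0.09, 0.0622]
orientation: [-0.001, 0.661, 0.75, -0.001]
ft_force: [2.0, 0.2, -10.2]
width: 0.106
gripper_force: 58.4
t 6.45 p [0.5451 0.09   0.0622] yawx 97.23 tilt [ 0.    -0.002 -1.   ] j [-0.07  0.   -0.32  1.25 -0.    1.37] F [  2.    0.2 -10.2] w 0.106 g 58.4
[ 0.00212723 -0.31934536 -0.00568801]
```

View pics/g1.png

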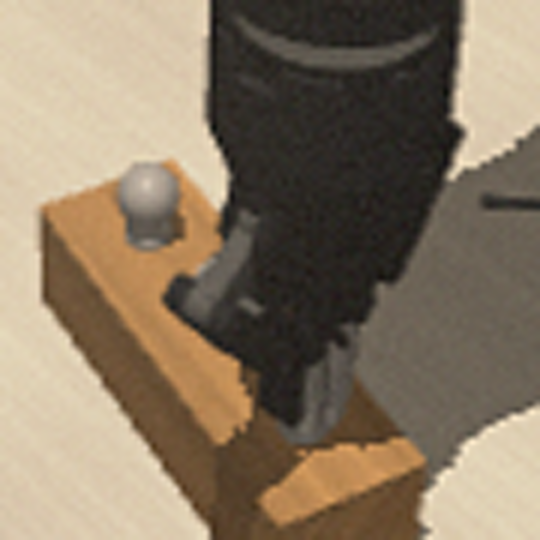

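The fingers hold the wing at crop (310,400), the tool has turned 20.6° with it, and the grip is still 58 N. Now clockwise, easing up further.

```bash
python3 -m jog '{"translation":[[0,0,-0.0004],[0,0,-0.0004],[0,0,-0.0004],[0,0,-0.0004],[0,0,-0.0004],[0,0,-0.0004],[0,0,-0.0004],[0,0,-0.0004],[0,0,-0.0004],[0,0,-0.0004],[0,0,-0.0004],[0,0,-0.0004],[0,0,-0.0004],[0,0,-0.0004],[0,0,0],[0,0,0],[0,0,0]],"turn":[0.034,0.034,0.034,0.034,0.034,0.034,0.034,0.034,0.034,0.034,0.034,0.034,0.034,0.034,0,0,0],"hand":[1,1,1,1,1,1,1,1,1,1,1,1,1,1,1,1,1]}'; python3 st.py; python3 - <<'E'
from h import *
print(bot.observe()['moment'])
c=cam('scene');save(c,'g2.png',(230,170,320,260),6)
E
```

```text
clock: 8.2
tool_pos: [0.5456, 0.0899, 0.0671]
orientation: [-0.0, 0.881, 0.473, -0.0]
ft_force: [0.6, -1.0, -11.4]
width: 0.105
gripper_force: 58.5
t 8.2 p [0.5456 0.0899 0.0671] yawx 56.42 tilt [-0. -0. -1.] j [-0.07 -0.   -0.31  1.26 -0.    2.08] F [  0.6  -1.  -11.4] w 0.105 g 58.5
[-0.20809437 -0.20938171  0.01253674]
```

View pics/g2.png

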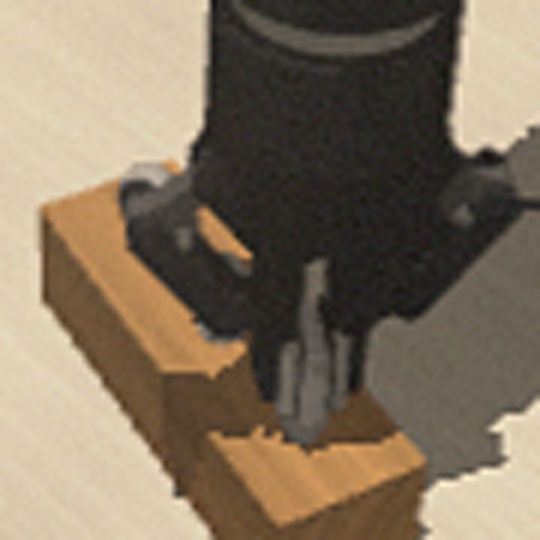

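The wing stays between the pads, turned 20° the other way, with the collar visibly raised at crop (305,435). Drawing it out.

```bash
python3 -m jog '{"translation":[[0,0,-0.006],[0,0,-0.006],[0,0,-0.006],[0,0,-0.006],[0,0,-0.006],[0,0,-0.01],[0,0,-0.02],[0,0,-0.03],[0,0,-0.03],[0,0,-0.02],[0,0,-0.01],[0,0,0],[0,0,0]],"turn":[0,0,0,0,0,0,0,0,0,0,0,0,0],"hand":[1,1,1,1,1,1,1,1,1,1,1,1,1]}'; python3 st.py 0.495 -0.322 0.178; python3 - <<'E'
from h import *
c=cam('scene');save(c,'g3.png',(160,100,330,260),4.5*.8)
c=cam('top');save(c,'p0.png',(335,160,395,215),6)
a=cv2.imread('pics/g3.png');b=cv2.resize(cv2.imread('pics/p0.png'),(180,165));a[:165,:180]=0;o=np.zeros((a.shape[0],a.shape[1]+180,3),np.uint8);o[:,:a.shape[1]]=cv2.imread('pics/g3.png');o[:165,a.shape[1]:]=b;cv2.imwrite('pics/gg3.png',o);print(o.shape)
im=c['image'].astype(int);print('top row V', [int(x) for x in im[187,340:386].sum(1)//3]);print('col',[int(x) for x in im[165:212,362].sum(1)//3])
E
```

```text
clock: 9.55
tool_pos: [0.5456, 0.09, 0.1792]
orientation: [-0.0, 0.881, 0.472, -0.0]
ft_force: [-0.1, -0.2, -1.9]
width: 0.111
gripper_force: 60.1
t 9.55 p [0.5456 0.09   0.1792] yawx 56.37 tilt [-0.    -0.001 -1.   ] j [-0.07 -0.04 -0.15  1.47 -0.    2.08] F [-0.1 -0.2 -1.9] w 0.111 g 60.1
shares [-0.4947  0.2481  0.0017] m [-0.0506 -0.412  -0.0012]
(576, 792, 3)
top row V [209, 212, 197, 85, 101, 81, 79, 83, 110, 130, 129, 135, 134, 135, 131, 132, 132, 130, 127, 130, 128, 127, 129, 129, 129, 127, 124, 124, 124, 123, 125, 131, 134, 136, 89, 80, 77, 78, 76, 124, 163, 208, 207, 206, 207, 206]
col [210, 210, 210, 211, 198, 138, 104, 76, 77, 83, 83, 98, 130, 124, 126, 125, 127, 126, 128, 125, 126, 128, 129, 127, 128, 129, 128, 130, 128, 128, 128, 127, 126, 126, 123, 112, 125, 84, 82, 105, 118, 114, 139, 221, 214, 211, 213]
```

View pics/gg3.png

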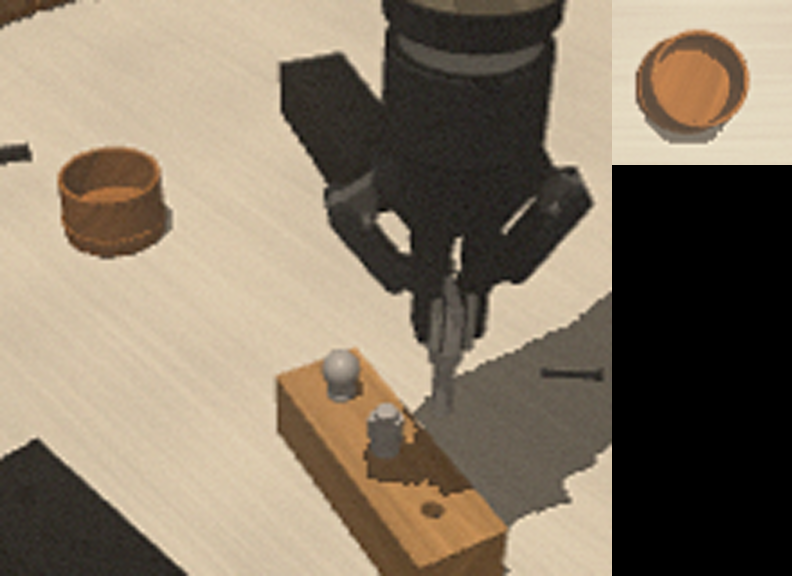

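The drift is out, held upright at crop (445,350) with its foot at (443,405), and its bore at (432,510) is empty. The pot's rim centre is at about (110,178) in that crop and about (363.5,186.8) in the top image.

```bash
python3 - <<'E'
from h import *
print(onz(cam('top'),(363.5,186.8),.052),onz(cam('scene'),(190.6,149.4),.052))
E
python3 st.py 0.496 -0.320 0.178
```

```text
[ 0.49102521 -0.32281196  0.052     ] [ 0.49716607 -0.31405574  0.052     ]
t 9.75 p [0.5453 0.09   0.1788] yawx 56.36 tilt [-0.001 -0.001 -1.   ] j [-0.07 -0.04 -0.15  1.47 -0.    2.08] F [-1.   0.3 -1.5] w 0.108 g 60.1
shares [-0.4915  0.2481  0.0012] m [-0.0493 -0.41   -0.0008]
```

```bash
python3 -m jog '{"translation":[[-0.02,0.01,0],[-0.041,0.0205,0],[-0.041,0.0205,0],[-0.041,0.0205,0],[-0.041,0.0205,0],[-0.041,0.0205,0],[-0.041,0.0205,0],[-0.041,0.0205,0],[-0.041,0.0205,0],[-0.041,0.0205,0],[-0.041,0.0205,0],[-0.041,0.0205,0],[-0.022,0.0105,0],[0,0,0],[0,0,0],[0,0,0]],"turn":[0,0,0,0,0,0,0,0,0,0,0,0,0,0,0,0],"hand":[1,1,1,1,1,1,1,1,1,1,1,1,1,1,1,1]}'; python3 st.py 0.494 -0.32 0.06; python3 - <<'E'
from h import *
c=cam('scene');save(c,'g4.png',(140,80,260,180),5)
print(proj(c,(.494,-.32,.052)))
E
```

```text
clock: 11.35
tool_pos: [0.4949, -0.3188, 0.1798]
orientation: [-0.0, 0.881, 0.473, 0.0]
ft_force: [0.7, -0.3, -1.0]
width: 0.102
gripper_force: 60.0
t 11.35 p [ 0.4949 -0.3188  0.1798] yawx 56.43 tilt [ 0. -0. -1.] j [-0.79  0.07 -0.04  1.47  0.    1.36] F [ 0.7 -0.3 -1. ] w 0.102 g 60.0
shares [-0.002  -0.      0.1597] m [-0.0009 -0.0012 -0.1198]
[190.35917584 148.08675266]
```

View pics/g4.png

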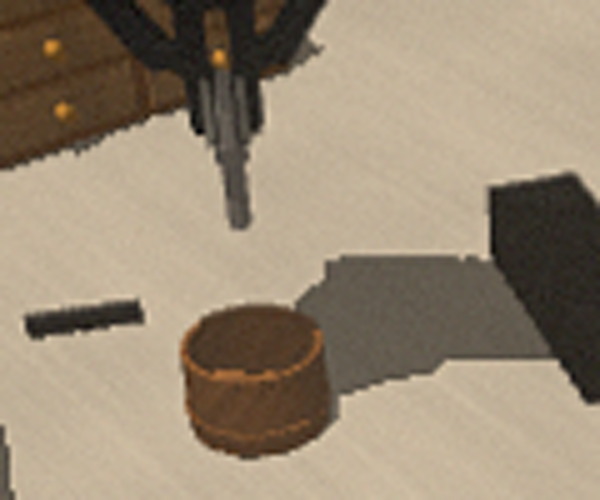

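The drift hangs upright above the pot, its foot at crop (240,222) over the rim centre at (253,342), which fits the perspective. Lowering.

```bash
python3 -m jog '{"translation":[[-0.001,0,0.02],[-0.001,0,0.03],[0,0,0.03],[0,0,0.03],[0,0,0.02],[0,0,0.015],[0,0,0.008],[0,0,0.004],[0,0,0.0015],[0,0,0],[0,0,0],[0,0,0]],"turn":[0,0,0,0,0,0,0,0,0,0,0,0],"hand":[1,1,1,1,1,1,1,1,1,1,1,1]}'; python3 st.py 0.494 -0.32 0.057; python3 - <<'E'
from h import *
c=cam('scene');save(c,'g5.png',(140,80,260,180),5)
E
```

```text
clock: 12.6
tool_pos: [0.494, -0.3216, 0.0616]
orientation: [0.0, 0.881, 0.472, 0.0]
ft_force: [-0.4, 0.4, -0.3]
width: 0.11
gripper_force: 60.1
t 12.6 p [ 0.494  -0.3216  0.0616] yawx 56.37 tilt [-0.     0.001 -1.   ] j [-0.8   0.11 -0.21  1.25 -0.    1.36] F [-0.4  0.4 -0.3] w 0.11 g 60.1
shares [ 0.0017 -0.0012  0.0061] m [-0.      0.0016 -0.0046]
```

View pics/g5.png

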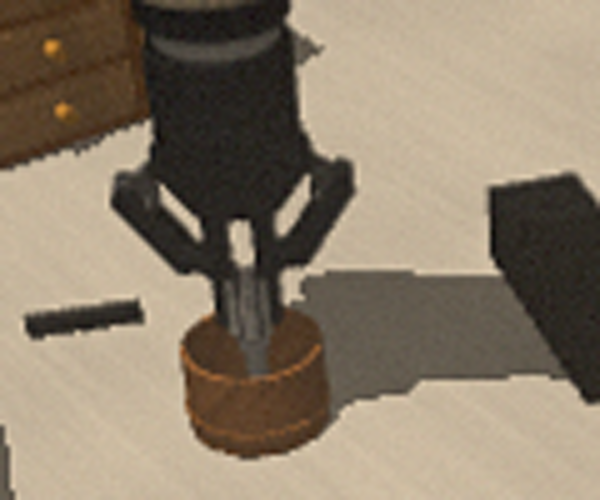

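The shank is in the pot, well inside the wall (crop (255,360)). I ease it down to touch, then open slowly.

```bash
python3 -m jog '{"translation":[[0,0,0.002],[0,0,0.002],[0,0,0.0013],[0,0,0.0013],[0,0,0],[0,0,0]],"turn":[0,0,0,0,0,0],"hand":[1,1,1,1,1,1]}'
```

```text
clock: 13.25
tool_pos: [0.4938, -0.3213, 0.056]
orientation: [0.0, 0.881, 0.472, -0.0]
ft_force: [-1.0, 0.6, -1.9]
width: 0.106
gripper_force: 60.1
```

```bash
python3 -m jog '{"translation":[[0,0,0.0008],[0,0,0.0008],[0,0,0],[0,0,0],[0,0,0],[0,0,0],[0,0,0],[0,0,0],[0,0,0],[0,0,0],[0,0,0]],"turn":[0,0,0,0,0,0,0,0,0,0,0],"hand":[1,1,1,0.8,0.7,0.6,0.5,0.4,0.4,0.4,0.4]}'; python3 st.py; python3 - <<'E'
from h import *
c=cam('scene');save(c,'g6.png',(140,80,260,180),5)
E
```

```text
clock: 14.35
tool_pos: [0.4938, -0.3213, 0.0548]
orientation: [0.0, 0.881, 0.472, -0.0]
ft_force: [0.1, 0.8, -0.0]
width: 0.6
gripper_force: 0.0
t 14.35 p [ 0.4938 -0.3213  0.0548] yawx 56.36 tilt [-0.  0. -1.] j [-0.8   0.12 -0.21  1.24 -0.    1.36] F [ 0.1  0.8 -0. ] w 0.6 g 0.0
```

View pics/g6.png

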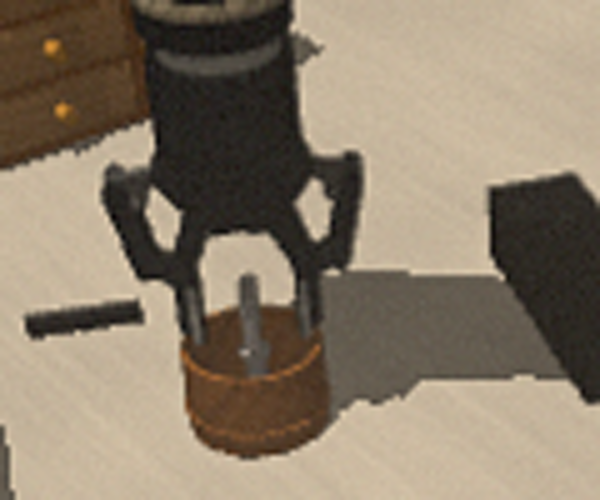

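The drift stands upright in the pot at crop (250,320), clear of both fingers. Retreating straight up.

```bash
python3 -m jog '{"translation":[[0,0,-0.01],[0,0,-0.02],[0,0,-0.03],[0,0,-0.04],[0,0,-0.04],[0,0,-0.03],[0,0,-0.02],[0,0,0],[0,0,0],[0,0,0],[0,0,0]],"turn":[0,0,0,0,0,0,0,0,0,0,0],"hand":[0.4,0.4,0.4,0.4,0.4,0.4,0.4,0.4,0.4,0.4,0.4]}'; python3 - <<'E'
from h import *
c=cam('scene');im=c['image'];hv=cv2.cvtColor(im,cv2.COLOR_RGB2HSV)[128:160,178:204]
m=(hv[...,1]<70)&(hv[...,2]>60)&(hv[...,2]<150);ys,xs=np.where(m);print('wing px',m.sum(),xs.mean()+178,ys.min()+128,ys.max()+128,'expect top',proj(c,(.494,-.321,.089)))
E
```

```text
clock: 15.5
tool_pos: [0.4933, -0.3208, 0.1959]
orientation: [-0.001, 0.881, 0.472, -0.0]
ft_force: [0.4, -0.1, -0.4]
width: 0.606
gripper_force: 0.0
wing px 88 193.47727272727272 135 154 expect top [188.74503041 136.6637163 ]
```

The wing top is at row 135, against 136.7 expected for a drift standing on the pot floor, so it is still in place.

```bash
python3 -c "from bench import bot;print(bot.hand_in())"
```

```text
the job is handed in; nothing more can be done
None
```

I twisted the wing drift loose (about 20° each way), drew it from its bore and left it standing upright in the pot; the job was handed in at about 15.6 s of the 53 s allowed, and the judge returned no verdict.

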